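# Change the polishing head from the cutting wheel to the finishing wheel

### The job

Change the polishing head over from its brown cutting wheel to the white finishing wheel. First lay the brass collar and then the steel flange flat in the parts tray, and put the brown wheel on the free middle peg of the wheel caddy; then fit the white wheel, the flange and last the collar on the spindle, each right down. Leave the red wheel where it is.

Things in the scene. Friction and masses are not known exactly. Their poses are not given: they have to be found in the camera images.
- spindle_head: small round green polishing head, fixed, foot 112 mm wide. Origin: on the spindle axis at the bench, z up. Housing (84 mm across) to 48 mm height, neck 26 mm across, then a fixed 40 mm backing flange whose top is the seat, 80 mm up. Spindle pin: 10 mm thick, tip at 134 mm, last 12 mm tapered to 4. On it: brown wheel (underside at 80 mm), flange (98), collar (110). All slip on and off, no thread
- shaft_collar: knurled brass collar, 32 mm across, 18 mm tall, plain 14 mm bore right through, its grub screw slack; origin at the centre of its underside, z along its axis. Starts uppermost on the spindle
- clamp_flange: bare steel clamp flange: disc 46 mm across and 9 mm thick with a 3 mm boss (29 mm across) on top, 12 mm in all, 14 mm bore right through; origin at the centre of its underside, z along its axis, boss up. Starts on the spindle between brown wheel and collar. Grip it across its 46 mm rim
- brown_wheel: brown felt cutting wheel, 60 mm across, 18 mm thick, 14 mm bore right through with a brass bush; origin at the centre of its underside, z along its axis. Starts on the spindle under the flange; beside the neck below it the fingers have 32 mm of free height above the green housing
- white_wheel: white felt finishing wheel, same size and origin as the brown one; starts on one of the two end pegs of the wheel caddy
- red_wheel: red felt wheel, same size and origin as the brown one; sits on the other end peg of the wheel caddy and stays there
- wheel_caddy: wooden board 236 x 80 x 18 mm, fixed, with three upright pegs in a row along its x axis, at -80, 0 and +80 mm; the middle one is free. Origin: on the middle peg's axis at the bench. Pegs: 10 mm thick, tips 58 mm above the bench, last 12 mm tapered to 4. Wheels lie on the board, underside 18 mm up, with only 20 mm between neighbours: grip here with the fingers closing along the caddy's y
- parts_tray: shallow steel tray with a black rubber floor, 190 mm long (its x), 150 mm wide (its y), fixed, empty at the start. Origin: centre of its underside, z up; floor 4 mm above it, rim 12 mm above it, 5 mm thick. Collar and flange fit side by side, at x = -45 and +45 mm, with the fingers closing along y
There are look-alikes about, which are no part of the job. Of the things that look like the brown_wheel, the middle-sized one is meant.

How it is judged (in metres and radians):
On the way, in this order (a step that is already met when the one before it is completed fails the run):
1. the collar lies flat in the parts tray, released (x of shaft_collar in the frame of parts_tray between -0.085 and 0.085 m and y of shaft_collar in the frame of parts_tray between -0.065 and 0.065 m and z of shaft_collar in the frame of parts_tray between -0.002 and 0.01 m and angle between shaft_collar's own z axis and vertical below 0.15 rad and contact force between the fingers and shaft_collar below 0.1 N and linear speed of shaft_collar below 0.02 m/s), for 0.2 s.
2. the flange lies flat in the parts tray beside the collar, released (all of step 1 and x of clamp_flange in the frame of parts_tray between -0.085 and 0.085 m and y of clamp_flange in the frame of parts_tray between -0.065 and 0.065 m and z of clamp_flange in the frame of parts_tray between -0.002 and 0.01 m and angle between clamp_flange's own z axis and vertical below 0.15 rad and contact force between the fingers and clamp_flange below 0.1 N and linear speed of clamp_flange below 0.02 m/s), for 0.2 s.
3. the brown wheel is down on the caddy's middle peg, released (horizontal distance between brown_wheel and wheel_caddy below 0.004 m and z of brown_wheel in the frame of wheel_caddy between 0.014 and 0.022 m and angle between brown_wheel's own z axis and vertical below 0.1 rad and contact force between the fingers and brown_wheel below 0.1 N and linear speed of brown_wheel below 0.02 m/s), for 0.2 s.
4. the white wheel is down on the spindle's seat, released (horizontal distance between white_wheel and spindle_head below 0.004 m and z of white_wheel in the frame of spindle_head between 0.076 and 0.084 m and angle between white_wheel's own z axis and vertical below 0.1 rad and contact force between the fingers and white_wheel below 0.1 N and linear speed of white_wheel below 0.02 m/s), for 0.2 s.
5. the flange is back on the spindle, down on the white wheel, released (horizontal distance between clamp_flange and spindle_head below 0.004 m and z of clamp_flange in the frame of spindle_head between 0.094 and 0.102 m and angle between clamp_flange's own z axis and vertical below 0.1 rad and contact force between the fingers and clamp_flange below 0.1 N and linear speed of clamp_flange below 0.02 m/s), for 0.2 s.
6. the collar is back on the spindle, down on the flange, released (horizontal distance between shaft_collar and spindle_head below 0.004 m and z of shaft_collar in the frame of spindle_head between 0.106 and 0.114 m and angle between shaft_collar's own z axis and vertical below 0.1 rad and contact force between the fingers and shaft_collar below 0.1 N and linear speed of shaft_collar below 0.02 m/s), for 0.2 s.
At the end, for the whole second after the job is handed in: The brown wheel is flat on the caddy's middle peg; on the spindle sit the white wheel on the seat, the flange on it and the collar on top, each within 4 mm of its height and of the axis and level; the red wheel has moved less than 10 mm; all released and at rest (all of step 3 and all of step 4 and all of step 5 and all of step 6 and distance of red_wheel from where it was at the start of the episode below 0.01 m); the robot touches nothing.
It fails at once if the red wheel is disturbed by more than 10 mm (distance of red_wheel from where it was at the start of the episode above 0.01 m).
It also fails if it takes over 128 s, if anything falls off the work surface, if the arm or the gripper's body presses on something with over 40 N, if the wrist force passes 120 N, or if a joint passes its speed limit or range.

### The arm

A 6-joint arm with a two-finger parallel gripper is mounted at the origin on the work surface; the furniture and walls round the work are solid. World frame = base frame: x ahead of the robot, y to its left, z up, the work surface at z = 0. Lengths are in mm, angles in rad, forces in N, time in s.
With the tool pointing down it reaches from about 400 to 925 mm from the base axis. Payload 12.5 kg.
Tool frame: the origin (TCP) lies between the finger pads; the fingertips stand 19 mm ahead of it and the grasp point (between the pads) is the TCP (env.nose_length is the distance from the TCP to the fingertips, in mm); z points along the fingers, y is the line along which they close (so a half turn about z gives the same grasp; the last joint's range is limited). The gripper opens to 95 mm and grips with 3 to 60 N. Pads are 20 mm wide; open, the fingers measure 119 mm over their backs; the gripper's body (75 mm by 180 mm) begins 59 mm behind the grasp point.
Start: joints at [-1.427, 0.491, 1.559, -0, 1.092, -0.106], TCP at [154.528, -605.612, 233.661] pointing down, gripper open.
Joint ranges: [-3.1, 3.1], [-0.84, 2.19], [0.05, 2.79], [-1.13, 4.28], [0.06, 2.93], [-2.69, 2.69]. Speed limits (rad/s): [2.22, 2.22, 2.79, 3.14, 3.14, 3.14].

### API

Orientations are given as [roll, pitch, yaw] about the fixed x, y, z axes, in that order (R = Rz(yaw) Ry(pitch) Rx(roll)).
In Python, from cell import env gives the robot as it stands. The module is installed in compiled form; this text tells all that it offers.
- The arm moves only by the tool drive_tool, never from a script. Its argument "rows" is a list that holds one entry, the list of rows, each a list of 7 numbers: the shift along the tool's x, y, z scaled (see below), then the turn, a rotation vector about the tool's x, y, z scaled (see below), then the opening, from 0 (shut) to 1 (fully open). In form: [[[tx, ty, tz, ax, ay, az, jaw], ...]]. A call has 1 to 5 rows; each row shifts and turns the commanded pose from where the row before left it, along the tool's axes as they then stand; what a row does not reach is not made up. The controller multiplies each number of a shift by 250 mm and each number of a turn by 180 degrees. A row lasts 1/8 s, in which the tool goes at most 62.5 mm and 10.7 degrees, less where a joint would pass 70% of its speed; a pose out of reach is approached as far as the arm can. A call with a number of a shift or a turn outside -1 to 1 is refused whole. A call with a gripper value outside its range is refused whole. The fingers move at their own pace and stop on an object; the grip force is fixed at half the most. Time passes only in rows, so rows that do not move let the fingers close. It gives the time, the measured TCP pose, the force, the opening and the grip force at its end, in the units of the state.
- env.state(): the state, without advancing time (a new reading comes with each control period).
- env.read_camera(name): name is "scene" or "side" or "wrist"; returns a dict with "color" (420x560x3 uint8, blue, green, red), "camera_matrix" (3x3 intrinsics, pixels), "k1" (the pictures are not rectified: a ray, as slopes to the right and down, at radius r is drawn at 1 + k1 r^2 times it, then the intrinsics apply), "pose" (4x4, takes a point from camera to world coordinates). Camera axes: x right, y up, looking along -z (the intrinsics and any distortion apply to the point x, -y, -z); pixel columns grow to the right and rows downward; lengths in mm; the calibration is good to about 2 mm. A picture is of the moment at which its call begins. There is no depth.
- env.job_done(): hands the job in; it is judged then, once.
Trained networks look in a picture, given as the dict that the camera call returned (one of the last four; its "shot" number tells which), for a name from the list of things; names that differ only in an ending like _2 or _b are one class to them, and where a whole thing is asked for, a point or a joint stands for the part that bears it (a point fixed in the world has none). Each returns a list of dicts, best first, with "score" (0 to 1); they miss things now and then, are a little off and sometimes report something else, mostly with a low value. They report only what shows in the picture. A call takes as long as a camera call. They do not tell look-alikes from the thing itself.
- env.search_frame(name, picture): "at" ([x, y, z] in mm, in the coordinates of the camera as it stood for that picture, good to about 4 mm: the middle of the surface that is visible of it).
- env.place_of(name, picture): "at" ([x, y, z] in mm, in the coordinates of the camera as it stood for that picture, good to about 4 mm: a listed point, or the origin of a listed thing).
The state is a dict: "t": time; "joints": joint angles; "qvel": joint speeds; "tau": joint torques, N m; "eef_pos": TCP position; "tcp_rot": TCP orientation; "ft_force": force on the tool from outside, world axes, zero at the start; "moment": the same for the moment, N m; "opening": opening from 0.0 (shut) to 1.0 (fully open); "grip_force": force on a finger pad.
Only numpy, scipy, OpenCV 4.12 (cv2) and the standard library are available. Lean on these libraries where they do the work, as an engineer would, in place of code of your own. Each camera call takes 0.05 s, during which the arm holds its last target. There are 200 camera calls.

## Working session

There is one attempt and no reset: what is moved stays moved. The work goes in short steps, Python scripts to look and compute and a tool call to move; the robot and the scene stay as the last step left them, time stands still between calls to the robot, and variables do not carry over. Pictures are saved under pics/ and viewed, at most 14 in all, crops included, and the job is handed in when it is done.

Besides the shell and the picture viewer there is one more tool, called in YAML: its name, and indented under it one key for each argument. drive_tool: Moves the arm, as the interface text tells. Its arguments: {"type":"object","properties":{"rows":{"type":"array","items":{"type":"array","items":{"type":"array","items":{"type":"number","minimum":-1,"maximum":1}}}}},"required":["rows"]}

```bash
mkdir -p pics; cat > h.py <<'E'
import numpy as np, cv2
from cell import env
from scipy.spatial.transform import Rotation as R
def w(p,pic): 
    T=np.array(pic["pose"]); return T[:3,:3]@np.array(p)+T[:3,3]
def proj(P,pic):
    T=np.array(pic["pose"]);K=np.array(pic["camera_matrix"])
    c=T[:3,:3].T@(np.array(P,float)-T[:3,3]); s=np.array([c[0],-c[1]])/-c[2]
    s=s*(1+pic["k1"]*(s@s)); return K[:2,:2]@s+K[:2,2]
def unproj(uv,z,pic):
    T=np.array(pic["pose"]);K=np.array(pic["camera_matrix"])
    d=np.linalg.solve(K[:2,:2],np.array(uv,float)-K[:2,2]); s=d.copy()
    for _ in range(20): s=d/(1+pic["k1"]*(s@s))
    r=T[:3,:3]@np.array([s[0],-s[1],-1]); o=T[:3,3]
    return o+r*(z-o[2])/r[2]
E
python3 - <<'E'
from h import *
np.set_printoptions(precision=1,suppress=True)
s=env.state();print(s["t"],s["eef_pos"],s["tcp_rot"],s["opening"])
for c in("scene","side"):
    p=env.read_camera(c);cv2.imwrite(f"pics/{c}0.png",p["color"])
    print(c,p["k1"],np.array(p["pose"])[:3,3])
    for n in("spindle_head","shaft_collar","clamp_flange","brown_wheel","white_wheel","red_wheel","wheel_caddy","parts_tray"):
        for d in env.place_of(n,p): 
            W=w(d["at"],p);print(n,round(d["score"],2),W,proj(W,p))
print(env.state()["t"])
E
```

```text
0.0 [ 154.5 -605.4  233. ] [-3.1 -0.   0.2] 0.9969171145291384
scene 0.014944012705538271 [189.3 367.  772.2]
spindle_head 0.72 [545.6 -59.5  78.6] [267.3 204.4]
spindle_head 0.65 [548.  -61.2   1.3] [268.3 224.2]
shaft_collar 0.72 [548.3 -55.1 111. ] [264.4 195.5]
clamp_flange 0.55 [549.7 -58.5  98.2] [265.1 198.1]
brown_wheel 0.84 [548.1 -59.9  77.8] [266.5 204. ]
brown_wheel 0.8 [405.5   6.8   2.6] [302.9 276.5]
brown_wheel 0.67 [ 419.4 -108.    -1.2] [326.  237.6]
white_wheel 0.92 [442.3 168.6  20.6] [240.3 323.1]
red_wheel 0.68 [602.  178.8  19.8] [176.9 284.2]
red_wheel 0.5 [546.6 -55.1 110.5] [265. 196.]
wheel_caddy 0.64 [515.  169.4  -0.4] [213.3 307.7]
parts_tray 0.61 [ 521.3 -304.7    1.3] [333.  166.5]
side -0.0005412820603605041 [287.4 695.7 452.1]
spindle_head 0.83 [551.3 -55.5   2.5] [261. 242.]
shaft_collar 0.55 [547.7 -54.7 106.4] [262.4 199.5]
clamp_flange 0.69 [547.6 -53.9  97.1] [262.3 203.7]
clamp_flange 0.15 [ 516.  -302.1   -2.4] [303.  203.4]
brown_wheel 0.94 [405.6   7.6   2.8] [319.4 268.1]
brown_wheel 0.56 [ 417.1 -106.8   -2.8] [324.7 242.8]
brown_wheel 0.49 [544.8 -58.3  82.4] [264.2 209.3]
white_wheel 0.93 [441.1 173.2  16.5] [278.2 309.8]
red_wheel 0.65 [598.  182.1  17.3] [190.1 294.4]
wheel_caddy 0.66 [518.8 176.2   2.2] [234.2 308.5]
parts_tray 0.6 [ 514.1 -304.    -5.9] [303.8 204.4]
0.9
```

View pictures.

```bash
python3 -c "
import cv2
a=cv2.imread('pics/scene0.png');cv2.imwrite('pics/c0.png',cv2.resize(a[150:370,140:420],None,fx=2.8,fy=2.7))"
```

```text
(no output)
```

View pics/scene0.png

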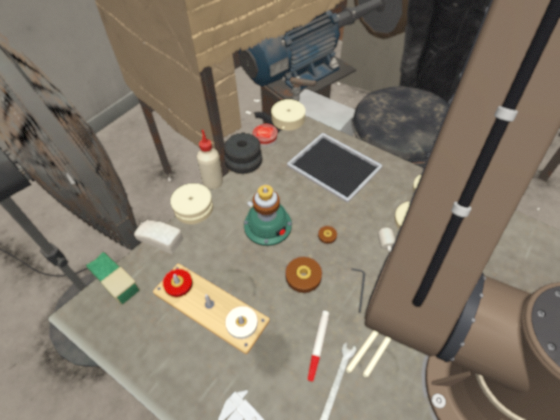

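View pics/c0.png

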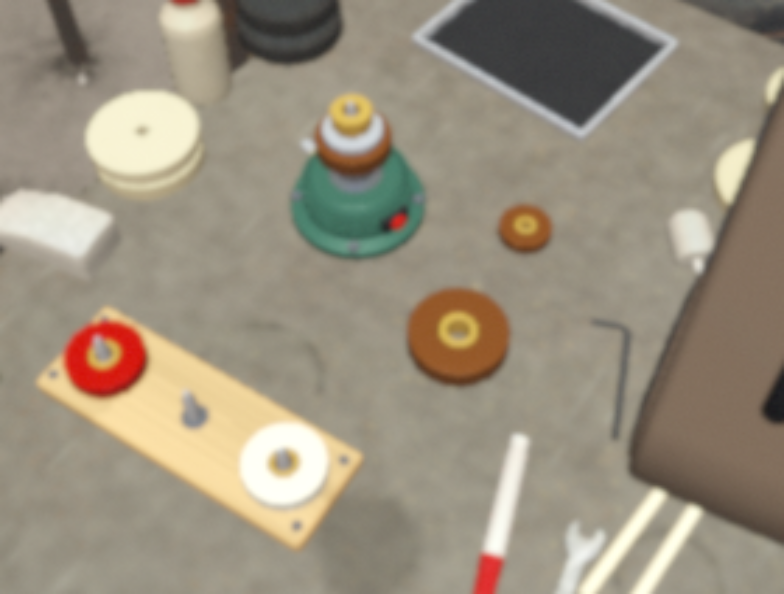

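View pics/side0.png

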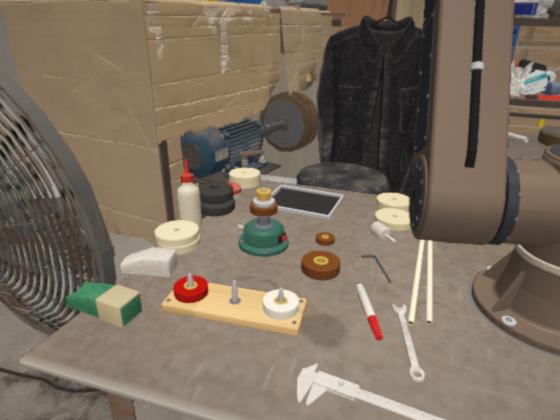

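```bash
cat >> h.py <<'E'
def go(target,yaw=None):
    """print tool-frame shift (scaled) and turn for target, total"""
    s=env.state(); r=R.from_euler("xyz",s["tcp_rot"])
    d=r.inv().apply(np.array(target)-s["eef_pos"])/250
    if yaw is None: yaw=s["tcp_rot"][2]
    a=(r.inv()*R.from_euler("xyz",[np.pi,0,yaw])).as_rotvec()/np.pi
    print("pos",np.round(s["eef_pos"],1),"rot",np.round(s["tcp_rot"],3),"shift",np.round(d,3),"turn",np.round(a,4))
E
python3 - <<'E'
from h import *
p=env.read_camera("scene");im=p["color"].astype(int)
m=((im.max(2)<75)).astype(np.uint8);mm=np.zeros_like(m);mm[130:200,280:390]=m[130:200,280:390]
mm=cv2.morphologyEx(mm,cv2.MORPH_OPEN,np.ones((3,3),np.uint8))
c=max(cv2.findContours(mm,0,2)[0],key=cv2.contourArea)
q=np.array([unproj(x[0],4,p)[:2] for x in c],np.float32)
print(cv2.minAreaRect(q))
go([518,-300,330],0); go([548,-58,330],0)
E
```

```text
((520.2000732421875, -307.3599548339844), (123.35768127441406, 167.37342834472656), 84.84602355957031)
pos [ 154.6 -605.6  233.7] rot [3.142 0.    0.25 ] shift [ 1.711 -0.825 -0.385] turn [0.     0.     0.0795]
pos [ 154.6 -605.6  233.7] rot [3.142 0.    0.25 ] shift [ 2.067 -1.733 -0.386] turn [0.     0.     0.0795]
```

drive_tool:
  rows:
    - [[0,0,-0.19,0,0,0.0398,1],[0,0,-0.19,0,0,0.0397,1],[0.143,-0.199,0,0,0,0,1],[0.143,-0.199,0,0,0,0,1],[0.143,-0.199,0,0,0,0,1]]

```text
t: 1.58
eef_pos: [262.5, -454.7, 328.8]
tcp_rot: [3.141, -0.0, -0.001]
ft_force: [1.2, -1.4, 0.3]
opening: 1.002
grip_force: 0.0
```

drive_tool:
  rows:
    - [[0.143,-0.199,0,0,0,0,1],[0.143,-0.199,0,0,0,0,1],[0.143,-0.199,0,0,0,0,1],[0.143,-0.199,0,0,0,0,1],[0.143,-0.199,0,0,0,0,1]]

```text
t: 2.2
eef_pos: [441.4, -205.8, 329.0]
tcp_rot: [3.141, -0.001, -0.0]
ft_force: [0.9, -0.7, 0.3]
opening: 1.001
grip_force: 0.0
```

drive_tool:
  rows:
    - [[0.142,-0.197,0,0,0,0,1],[0.142,-0.197,0,0,0,0,1],[0.142,-0.197,0,0,0,0,1],[0,0,0,0,0,0,1]]

```text
t: 2.7
eef_pos: [548.4, -56.8, 328.2]
tcp_rot: [-3.141, 0.0, 0.005]
ft_force: [-0.4, -0.2, 0.5]
opening: 1.0
grip_force: 0.0
```

```bash
python3 - <<'E'
from h import *
np.set_printoptions(precision=1,suppress=True)
p=env.read_camera("wrist");cv2.imwrite("pics/w1.png",p["color"]);print(np.array(p["pose"]),env.state()["eef_pos"])
for n in("spindle_head","shaft_collar","clamp_flange","brown_wheel","white_wheel","red_wheel","wheel_caddy","parts_tray"):
    for d in env.place_of(n,p): 
        W=w(d["at"],p);print(n,round(d["score"],2),W,proj(W,p))
E
```

```text
[[  0.    1.    0.3 629.1]
 [ -1.    0.    0.  -57.7]
 [  0.   -0.3   1.  479.5]
 [  0.    0.    0.    1. ]] [547.4 -58.4 328.2]
spindle_head 0.62 [548.2 -51.4   0.3] [269.3 169.8]
shaft_collar 0.88 [543.2 -51.5 110.9] [268.  191.3]
clamp_flange 0.62 [548.9 -55.6  95.9] [271.9 183.4]
brown_wheel 0.94 [405.8   7.3   0.7] [230.4 263.4]
brown_wheel 0.79 [ 422.2 -110.4    3.4] [308.9 254.5]
white_wheel 0.74 [439.8 168.2  18. ] [117.4 246. ]
red_wheel 0.77 [597.2 173.   17.2] [ 99.9 135.1]
wheel_caddy 0.96 [522.6 170.5   0. ] [114.  187.3]
parts_tray 0.88 [ 515.  -306.    -3.2] [445.1 193.5]
```

View pics/w1.png

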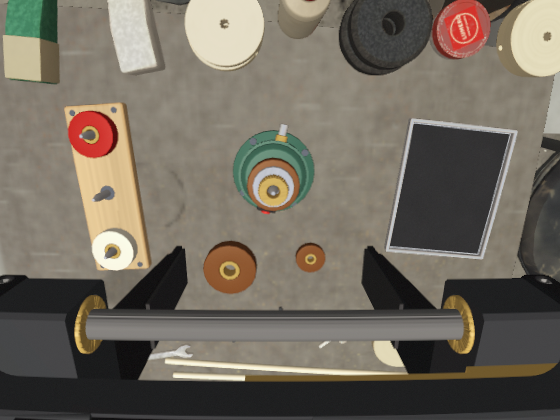

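```bash
python3 - <<'E'
import cv2,numpy as np
a=cv2.imread('pics/w1.png')
c=cv2.resize(a[95:275,55:155],None,fx=3.3,fy=3.3,interpolation=cv2.INTER_CUBIC)
s=cv2.resize(a[145:225,232:312],None,fx=5.5,fy=5.5,interpolation=cv2.INTER_CUBIC)
o=np.zeros((594,775,3),np.uint8);o[:,:330]=c;o[:440,335:]=s
cv2.imwrite('pics/w1c.png',o)
E
```

```text
(no output)
```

View pics/w1c.png

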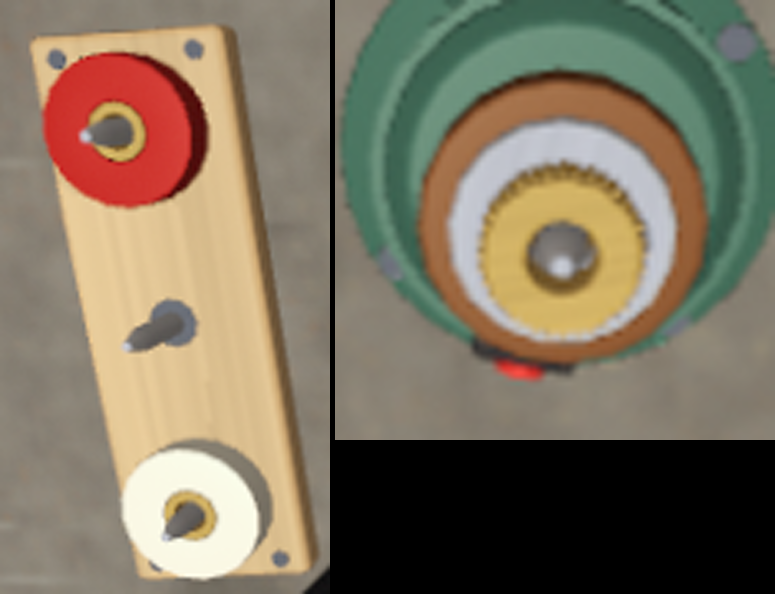

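```bash
python3 - <<'E'
from h import *
np.set_printoptions(precision=1,suppress=True)
p=env.read_camera("wrist");im=p["color"]
for n,uv,z in(("pegR",(80.5,136.5),58),("pegM",(93.5,200.2),58),("pegW",(105.3,258),58),("baseM",(108.3,192.9),19),("whiteTop",(112.6,249.8),36),("redTop",(90.8,134.4),36),("collar",(273.5,191.6),128),("pin",(273.1,193.5),134)):
    print(n,unproj(uv,z,p)[:2])
m=(im.max(2)<50).astype(np.uint8);mm=np.zeros_like(m);mm[115:262,380:520]=m[115:262,380:520]
c=max(cv2.findContours(mm,0,2)[0],key=cv2.contourArea)
q=np.array([unproj(x[0],4,p)[:2] for x in c],np.float32);print(cv2.minAreaRect(q))
go([548,-58,150],0)
E
```

```text
pegR [598.4 173.1]
pegM [518.4 168.3]
pegW [438.4 164.4]
baseM [518.7 167. ]
whiteTop [441.1 163.9]
redTop [599.3 171.4]
collar [545.2 -61.4]
pin [544.6 -61. ]
((414.90911865234375, -226.12942504882812), (12.493766784667969, 10.610261917114258), 5.142573833465576)
pos [546.8 -60.5 328.8] rot [ 3.1 -0.  -0. ] shift [ 0.  -0.   0.7] turn [ 0. -0. -0.]
```

drive_tool:
  rows:
    - [[-0.007,0.005,0.24,0,0,0,1],[0,0,0.24,0,0,0,1],[0,0,0.2,0,0,0,1],[0,0,0.107,0,0,0,1],[0,0,0,0,0,0,1]]

```text
t: 3.82
eef_pos: [544.5, -61.2, 130.4]
tcp_rot: [-3.141, 0.003, -0.0]
ft_force: [-0.2, -0.3, -0.2]
opening: 0.996
grip_force: 0.0
```

```bash
python3 - <<'E'
from h import *
p=env.read_camera("wrist");s=env.read_camera("side")
o=np.hstack([cv2.resize(p["color"][140:380,160:420],(433,400)),cv2.resize(s["color"][150:280,205:325],(369,400))])
cv2.imwrite("pics/g1.png",o[:, :800]);go([545.3,-61.2,132],0)
E
```

```text
pos [545.7 -61.4 132.8] rot [ 3.141e+00 -1.000e-03 -0.000e+00] shift [-0.002 -0.001  0.003] turn [ 0.0001 -0.0003 -0.0001]
```

View pics/g1.png

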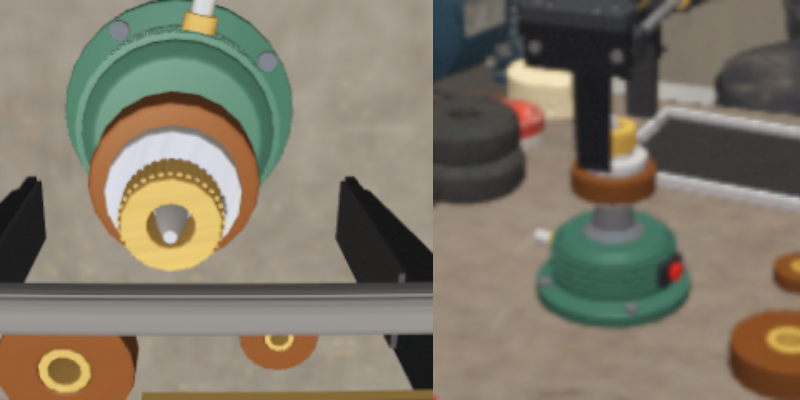

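```bash
python3 - <<'E'
from h import *
np.set_printoptions(precision=1,suppress=True)
p=env.read_camera("wrist");print(np.array(p["pose"]))
print(unproj((262.6,274.4),128,p),unproj((262,282),134,p))
for y in(-61.3-47.5,-61.3,-61.3+47.5):
    for x in (535,555): print(x,y,proj((x,y,113),p), (proj((x,y,113),p)-[160,140])*1.667)
s=env.read_camera("side")
for P in((545.3,-61.3,134),(548,-56,134)): print(proj(P,s),(proj(P,s)-[205,150])*3.07+[433,0])
E
```

```text
[[ -0.    1.    0.3 626.2]
 [ -1.   -0.    0.  -62.6]
 [  0.   -0.3   1.  284.2]
 [  0.    0.    0.    1. ]]
[547.7 -57.  128. ] [546.7 -56.9 134. ]
535 -108.8 [357.7 282.7] [329.6 237.9]
555 -108.8 [360.4 249.1] [334.1 181.8]
535 -61.3 [271.6 283. ] [186.  238.4]
555 -61.3 [271.5 249.2] [185.8 182.1]
535 -13.799999999999997 [185.4 282.8] [ 42.3 238. ]
555 -13.799999999999997 [182.5 249.2] [ 37.6 182. ]
[264.5 186.4] [615.5 111.9]
[262.4 187.2] [609.3 114.1]
```

drive_tool:
  rows:
    - [[0.008,-0.019,0,0,0,0,1],[0,0,0,0,0,0,0],[0,0,0,0,0,0,0],[0,0,0,0,0,0,0],[0,0,0,0,0,0,0]]

```text
t: 4.65
eef_pos: [547.2, -56.4, 131.8]
tcp_rot: [3.141, 0.0, 0.0]
ft_force: [0.6, -0.1, 0.2]
opening: 0.633
grip_force: 0.0
```

drive_tool:
  rows:
    - [[0,0,0,0,0,0,0],[0,0,0,0,0,0,0]]

```text
t: 4.9
eef_pos: [547.2, -56.4, 131.8]
tcp_rot: [3.142, 0.0, -0.0]
ft_force: [-0.7, 1.3, -0.0]
opening: 0.427
grip_force: 0.0
```

drive_tool:
  rows:
    - [[0,0,0,0,0,0,0],[0,0,0,0,0,0,0],[0,0,0,0,0,0,0]]

```text
t: 5.28
eef_pos: [547.3, -56.4, 131.8]
tcp_rot: [3.142, 0.0, 0.0]
ft_force: [-0.3, 0.5, -0.7]
opening: 0.316
grip_force: 30.0
```

drive_tool:
  rows:
    - [[0,0,-0.24,0,0,0,0],[-0.06,0.1956,0,0,0,0,0],[-0.06,0.1956,0,0,0,0,0],[-0.06,0.1956,0,0,0,0,0],[-0.06,0.1956,0,0,0,0,0]]

```text
t: 5.9
eef_pos: [486.6, -253.4, 192.0]
tcp_rot: [3.141, -0.0, 0.0]
ft_force: [-0.5, 0.1, -0.6]
opening: 0.315
grip_force: 30.0
```

drive_tool:
  rows:
    - [[-0.06,0.1956,0,0,0,0,0],[0,0,0.2,0,0,0,0],[0,0,0.2,0,0,0,0],[0,0,0.1,0,0,0,0],[0,0,0,0,0,0,0]]

```text
t: 6.52
eef_pos: [471.6, -300.4, 65.4]
tcp_rot: [-3.139, 0.003, -0.0]
ft_force: [-0.7, 0.4, 0.4]
opening: 0.317
grip_force: 30.0
```

```bash
python3 - <<'E'
from h import *
p=env.read_camera("wrist");s=env.read_camera("scene")
cv2.imwrite("pics/t1.png",np.hstack([cv2.resize(p["color"],(400,300)),cv2.resize(s["color"][100:250,240:440],(400,300))]));print(env.state()["eef_pos"],env.state()["opening"])
E
```

```text
[ 472.60045614 -301.06538373   67.60808102] 0.31595917472323315
```

View pics/t1.png

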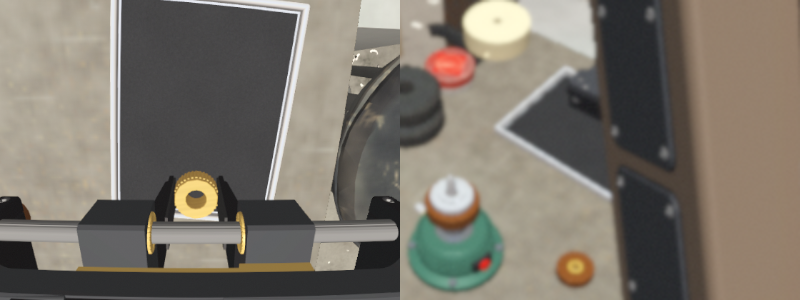

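drive_tool:
  rows:
    - [[0,0,0.12,0,0,0,0],[0,0,0.04,0,0,0,0],[0,0,0,0,0,0,0],[0,0,0,0,0,0,0.7],[0,0,0,0,0,0,0.7]]

```text
t: 7.25
eef_pos: [472.6, -301.1, 27.8]
tcp_rot: [3.141, -0.001, 0.0]
ft_force: [-0.8, -0.9, 0.3]
opening: 0.476
grip_force: 0.0
```

drive_tool:
  rows:
    - [[0,0,0,0,0,0,0.7],[0,0,0,0,0,0,0.7],[0,0,-0.2,0,0,0,0.7],[0,0,-0.24,0,0,0,0.7],[0,0,-0.24,0,0,0,0.7]]

```text
t: 7.88
eef_pos: [472.0, -300.7, 198.7]
tcp_rot: [-3.141, 0.0, -0.0]
ft_force: [0.5, 0.2, 0.1]
opening: 0.7
grip_force: 0.0
```

drive_tool:
  rows:
    - [[0.06,-0.1956,0,0,0,0,0.7],[0.06,-0.1956,0,0,0,0,0.7],[0.06,-0.1956,0,0,0,0,0.7],[0.06,-0.1956,0,0,0,0,0.7],[0.06,-0.1956,0,0,0,0,0.7]]

```text
t: 8.5
eef_pos: [547.5, -54.7, 197.0]
tcp_rot: [3.141, -0.0, -0.0]
ft_force: [-0.6, 0.1, 0.1]
opening: 0.701
grip_force: 0.0
```

drive_tool:
  rows:
    - [[0,0,0,0,0,0,0.7],[0,0,0.2,0,0,0,0.7],[0,0,0.1,0,0,0,0.7],[0,0,0.01,0,0,0,0.7],[0,0,0,0,0,0,0.7]]

```text
t: 9.12
eef_pos: [547.5, -57.0, 120.1]
tcp_rot: [3.141, -0.001, -0.001]
ft_force: [-0.2, -0.5, 0.8]
opening: 0.7
grip_force: 0.0
```

drive_tool:
  rows:
    - [[0,0,0,0,0,0,0],[0,0,0,0,0,0,0],[0,0,0,0,0,0,0],[0,0,0,0,0,0,0],[0,0,0,0,0,0,0]]

```text
t: 9.75
eef_pos: [547.5, -56.4, 119.9]
tcp_rot: [3.141, -0.001, 0.0]
ft_force: [0.1, -0.0, 6.0]
opening: 0.476
grip_force: 30.0
```

```bash
python3 - <<'E'
from h import *
np.set_printoptions(precision=1,suppress=True)
st=env.state();print(st["eef_pos"],st["opening"],st["grip_force"],st["ft_force"])
p=env.read_camera("wrist");s=env.read_camera("side")
o=np.hstack([cv2.resize(p["color"][140:380,160:420],(433,400)),cv2.resize(s["color"][150:280,205:325],(367,400))])
cv2.imwrite("pics/g2.png",o)
for d in env.place_of("shaft_collar",p): print(d["score"],w(d["at"],p))
E
```

```text
[547.5 -56.4 119.9] 0.4761902876065924 30.001584130804986 [ 0.1 -0.   6. ]
0.19 [526.2 170.3  -3.4]
```

View pics/g2.png

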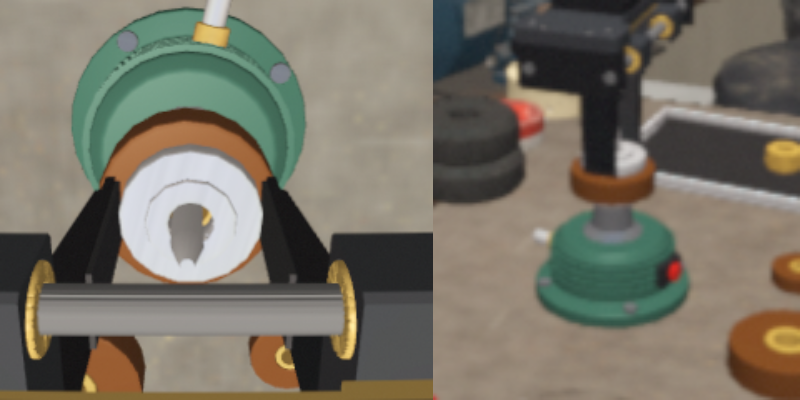

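drive_tool:
  rows:
    - [[0,0,-0.24,0,0,0,0],[0.012,0.202,0,0,0,0,0],[0.012,0.202,0,0,0,0,0],[0.012,0.202,0,0,0,0,0],[0.012,0.202,0,0,0,0,0]]

```text
t: 10.52
eef_pos: [559.1, -259.9, 179.3]
tcp_rot: [-3.142, 0.0, 0.0]
ft_force: [0.6, 0.3, -1.6]
opening: 0.474
grip_force: 30.0
```

drive_tool:
  rows:
    - [[0.012,0.202,0,0,0,0,0],[0,0,0.2,0,0,0,0],[0,0,0.2,0,0,0,0],[0,0,0.16,0,0,0,0],[0,0,0.045,0,0,0,0]]

```text
t: 11.15
eef_pos: [561.2, -308.1, 25.8]
tcp_rot: [-3.139, 0.004, 0.0]
ft_force: [-5.3, 8.8, 19.5]
opening: 0.472
grip_force: 30.0
```

drive_tool:
  rows:
    - [[0,0,0.006,0,0,0,0],[0,0,0,0,0,0,0],[0,0,0,0,0,0,0.8],[0,0,0,0,0,0,0.8],[0,0,0,0,0,0,0.8]]

```text
t: 11.78
eef_pos: [562.4, -309.0, 27.1]
tcp_rot: [3.141, -0.001, 0.0]
ft_force: [-0.3, -0.7, -0.3]
opening: 0.731
grip_force: 0.0
```

drive_tool:
  rows:
    - [[0,0,0,0,0,0,0.8],[0,0,0,0,0,0,0.8],[0,0,-0.2,0,0,0,0.8],[0,0,-0.2,0,0,0,0.8],[0,0,-0.24,0,0,0,0.8]]

```text
t: 12.4
eef_pos: [561.9, -308.6, 187.6]
tcp_rot: [-3.141, 0.001, 0.0]
ft_force: [-0.3, -0.3, 0.2]
opening: 0.799
grip_force: 0.0
```

```bash
python3 - <<'E'
from h import *
np.set_printoptions(precision=1,suppress=True)
p=env.read_camera("wrist")
cv2.imwrite("pics/t2.png",p["color"]);go([547.3,-56.5,186.7],0)
for n in("shaft_collar","clamp_flange"):
  for d in env.place_of(n,p): print(n,d["score"],w(d["at"],p))
E
```

```text
pos [ 564.2 -310.   196.4] rot [ 3.1 -0.   0. ] shift [-0.1 -1.   0. ] turn [ 0. -0.  0.]
shaft_collar 0.7 [ 470.1 -300.4    6.6]
clamp_flange 0.84 [ 563.8 -307.8    3.6]
```

View pics/t2.png

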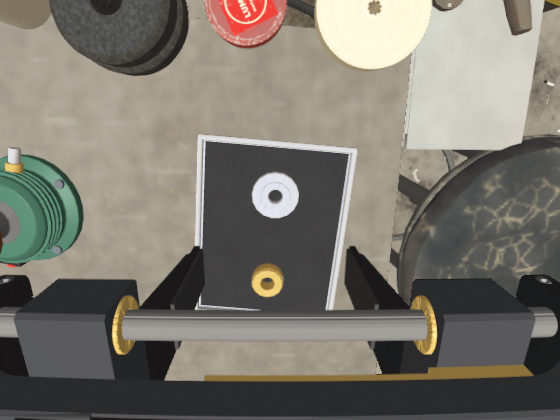

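drive_tool:
  rows:
    - [[-0.012,-0.202,0,0,0,0,0.8],[-0.012,-0.202,0,0,0,0,0.8],[-0.012,-0.202,0,0,0,0,0.8],[-0.012,-0.202,0,0,0,0,0.8],[-0.012,-0.202,0,0,0,0,0.8]]

```text
t: 13.18
eef_pos: [546.4, -54.7, 185.2]
tcp_rot: [-3.141, 0.002, -0.0]
ft_force: [2.1, -0.2, -0.6]
opening: 0.8
grip_force: 0.0
```

drive_tool:
  rows:
    - [[0,0,0,0,0,0,0.8],[0,0,0.2,0,0,0,0.8],[0,0,0.12,0,0,0,0.8],[0,0,0.019,0,0,0,0.8],[0,0,0,0,0,0,0]]

```text
t: 13.8
eef_pos: [547.4, -56.9, 101.9]
tcp_rot: [3.142, 0.0, -0.0]
ft_force: [0.1, -0.7, 0.3]
opening: 0.741
grip_force: 0.0
```

drive_tool:
  rows:
    - [[0,0,0,0,0,0,0],[0,0,0,0,0,0,0],[0,0,0,0,0,0,0],[0,0,0,0,0,0,0]]

```text
t: 14.3
eef_pos: [547.7, -56.6, 102.9]
tcp_rot: [3.141, -0.002, 0.0]
ft_force: [-1.3, -2.0, 7.4]
opening: 0.612
grip_force: 30.0
```

drive_tool:
  rows:
    - [[0,0,-0.2,0,0,0,0],[0,0,-0.232,0,0,0,0],[-0.16,0,0,0,0,0,0],[-0.16,0,0,0,0,0,0],[0,0,0,0,0,0,0]]

```text
t: 14.92
eef_pos: [465.2, -56.1, 210.5]
tcp_rot: [3.142, 0.0, -0.0]
ft_force: [-0.2, 0.3, -1.3]
opening: 0.613
grip_force: 30.0
```

drive_tool:
  rows:
    - [[0,0,0,0,0,0,0],[0,0,0,0,0,0,0]]

```text
t: 15.18
eef_pos: [468.0, -56.4, 209.8]
tcp_rot: [3.141, -0.0, 0.0]
ft_force: [0.4, -0.7, -0.2]
opening: 0.614
grip_force: 30.0
```

```bash
python3 - <<'E'
from h import *
p=env.read_camera("wrist")
cv2.imwrite("pics/A.png",p["color"]);np.savez("A.npz",pose=p["pose"]);go([467.3,-56.5,210],0);print(proj((547.3,-56.5,134),p))
print(np.array(p["pose"]).round(3))
E
```

```text
pos [467.9 -56.4 209.7] rot [ 3.142 -0.     0.   ] shift [-0.002  0.    -0.001] turn [ 0.     -0.      0.0001]
[272.12651379 112.03121234]
[[ 0.00000e+00  9.59000e-01  2.84000e-01  5.48622e+02]
 [-1.00000e+00 -0.00000e+00  1.00000e-03 -5.76370e+01]
 [ 1.00000e-03 -2.84000e-01  9.59000e-01  3.61180e+02]
 [ 0.00000e+00  0.00000e+00  0.00000e+00  1.00000e+00]]
```

drive_tool:
  rows:
    - [[-0.02,-0.18,0,0,0,0,0],[-0.02,-0.18,0,0,0,0,0],[-0.02,-0.18,0,0,0,0,0],[-0.02,-0.18,0,0,0,0,0],[-0.025,-0.198,0,0,0,0,0]]

```text
t: 15.85
eef_pos: [441.2, 174.7, 209.7]
tcp_rot: [3.141, 0.0, -0.0]
ft_force: [1.6, 0.7, -0.1]
opening: 0.611
grip_force: 30.0
```

drive_tool:
  rows:
    - [[0,0,0.15,0,0,0,0],[0,0,0.154,0,0,0,0],[0,0,0,0,0,0,0],[0,0,0,0,0,0,0]]

```text
t: 16.35
eef_pos: [441.7, 173.3, 134.7]
tcp_rot: [-3.142, -0.001, -0.0]
ft_force: [-0.7, -0.6, -0.5]
opening: 0.612
grip_force: 30.0
```

```bash
python3 - <<'E'
from h import *
p=env.read_camera("wrist")
cv2.imwrite("pics/B.png",p["color"]);np.savez("B.npz",pose=p["pose"]);go([441,173,134],0);print(proj((521,173,58),p))
print(np.array(p["pose"]).round(3))
a=cv2.imread("pics/A.png")
cv2.imwrite("pics/AB.png",np.hstack([cv2.resize(x[100:300,180:380],(400,400),interpolation=cv2.INTER_CUBIC) for x in (a,p["color"])]))
E
```

```text
pos [441.8 173.2 135. ] rot [-3.141e+00 -2.000e-03 -0.000e+00] shift [-0.003  0.001  0.004] turn [-0.0001 -0.0005 -0.0001]
[272.40751132 112.03147687]
[[-0.00000e+00  9.59000e-01  2.84000e-01  5.22246e+02]
 [-1.00000e+00 -0.00000e+00  0.00000e+00  1.71987e+02]
 [ 0.00000e+00 -2.84000e-01  9.59000e-01  2.86085e+02]
 [ 0.00000e+00  0.00000e+00  0.00000e+00  1.00000e+00]]
```

View pics/AB.png

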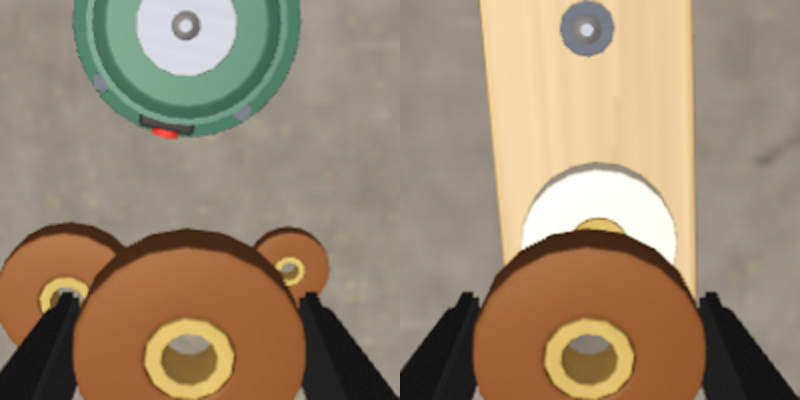

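drive_tool:
  rows:
    - [[0.157,0,0,0,0,0,0],[0.157,0,0,0,0,0,0],[0,0,0.1,0,0,0,0],[0,0,0.12,0,0,0,0],[0,0,0.04,0,0,0,0]]

```text
t: 17.02
eef_pos: [519.6, 173.0, 68.8]
tcp_rot: [3.141, 0.0, -0.0]
ft_force: [0.3, 0.0, -0.3]
opening: 0.611
grip_force: 30.0
```

drive_tool:
  rows:
    - [[0,0,0.04,0,0,0,0],[0,0,0.04,0,0,0,0],[0,0,0.02,0,0,0,0],[0,0,0,0,0,0,0]]

```text
t: 17.52
eef_pos: [519.5, 173.1, 43.8]
tcp_rot: [3.141, 0.0, 0.0]
ft_force: [-0.3, 0.1, -0.0]
opening: 0.608
grip_force: 30.0
```

drive_tool:
  rows:
    - [[0,0,0.013,0,0,0,0],[0,0,0,0,0,0,0],[0,0,0,0,0,0,0.85],[0,0,0,0,0,0,0.85],[0,0,0,0,0,0,0.85]]

```text
t: 18.15
eef_pos: [519.5, 173.1, 40.6]
tcp_rot: [3.141, 0.0, 0.0]
ft_force: [-0.2, 0.4, 0.1]
opening: 0.832
grip_force: 0.0
```

drive_tool:
  rows:
    - [[0,0,0,0,0,0,0.85],[0,0,-0.14,0,0,0,0.85],[0,0,-0.233,0,0,0,0.85],[-0.157,0,0,0,0,0,0.85],[-0.157,0,0,0,0,0,0.85]]

```text
t: 18.77
eef_pos: [440.1, 173.1, 134.4]
tcp_rot: [-3.141, -0.001, -0.0]
ft_force: [0.4, 0.1, -0.0]
opening: 0.846
grip_force: 0.0
```

drive_tool:
  rows:
    - [[0,0,0,0,0,0,0.85],[0,0,0,0,0,0,0.85]]

```text
t: 19.02
eef_pos: [441.9, 173.3, 134.1]
tcp_rot: [-3.141, -0.001, 0.0]
ft_force: [-0.7, 0.5, 0.2]
opening: 0.849
grip_force: 0.0
```

```bash
python3 - <<'E'
from h import *
p=env.read_camera("wrist");s=env.read_camera("side")
cv2.imwrite("pics/C.png",np.hstack([p["color"][60:360,100:460],cv2.resize(s["color"][240:350,130:330],(440,300))]));go([441,173,134],0)
for P in((439.7,168.7,58),(441,173,113)):print(proj(P,p)-[100,60])
E
```

```text
pos [442.  173.2 133.8] rot [-3.142e+00 -1.000e-03 -0.000e+00] shift [-0.004  0.001 -0.001] turn [-0.     -0.0002 -0.0001]
[178.79324644 173.34403244]
[172.23094002 205.62209109]
```

View pics/C.png

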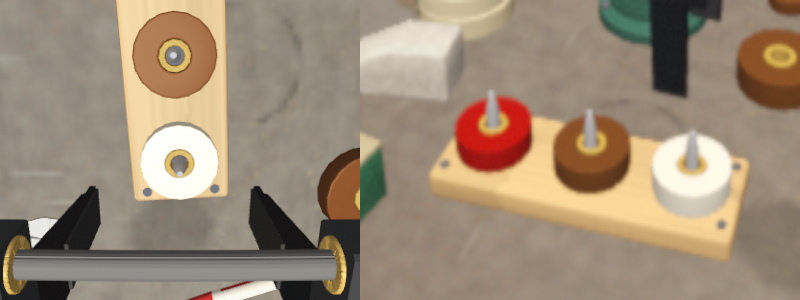

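drive_tool:
  rows:
    - [[-0.006,0.017,0,0,0,0,0.85],[0,0,0.2,0,0,0,0.85],[0,0,0.12,0,0,0,0.85],[0,0,0.055,0,0,0,0.85],[0,0,0,0,0,0,0]]

```text
t: 19.75
eef_pos: [439.5, 168.7, 39.7]
tcp_rot: [3.141, 0.001, -0.0]
ft_force: [0.5, 0.4, 0.3]
opening: 0.795
grip_force: 0.0
```

drive_tool:
  rows:
    - [[0,0,0,0,0,0,0],[0,0,0,0,0,0,0],[0,0,0,0,0,0,0],[0,0,0,0,0,0,0]]

```text
t: 20.25
eef_pos: [440.0, 169.0, 41.0]
tcp_rot: [-3.141, -0.002, 0.0]
ft_force: [-0.3, 0.5, 7.8]
opening: 0.631
grip_force: 30.0
```

drive_tool:
  rows:
    - [[0,0,-0.14,0,0,0,0],[0,0,-0.23,0,0,0,0],[0,0,-0.23,0,0,0,0],[0.086,0.18,0,0,0,0,0],[0.086,0.18,0,0,0,0,0]]

```text
t: 20.88
eef_pos: [483.0, 78.2, 191.5]
tcp_rot: [3.142, -0.003, 0.002]
ft_force: [0.7, 0.5, -1.1]
opening: 0.636
grip_force: 30.0
```

drive_tool:
  rows:
    - [[0.086,0.18,0,0,0,0,0],[0.086,0.18,0,0,0,0,0],[0.0864,0.181,0,0,0,0,0],[0,0,0.11,0,0,0,0],[0,0,0,0,0,0,0]]

```text
t: 21.5
eef_pos: [546.1, -56.5, 161.4]
tcp_rot: [-3.141, 0.003, -0.001]
ft_force: [0.8, 0.3, -0.9]
opening: 0.632
grip_force: 30.0
```

drive_tool:
  rows:
    - [[0,0,0.04,0,0,0,0],[0,0,0.04,0,0,0,0],[0,0,0.04,0,0,0,0],[0,0,0,0,0,0,0]]

```text
t: 22.0
eef_pos: [546.8, -56.1, 131.9]
tcp_rot: [-3.141, 0.001, 0.0]
ft_force: [-0.0, -0.2, -1.3]
opening: 0.628
grip_force: 30.0
```

drive_tool:
  rows:
    - [[0,0,0.05,0,0,0,0],[0,0,0.05,0,0,0,0],[0,0,0.018,0,0,0,0],[0,0,0,0,0,0,0],[0,0,0,0,0,0,0.85]]

```text
t: 22.62
eef_pos: [547.2, -56.4, 103.0]
tcp_rot: [3.141, -0.0, -0.0]
ft_force: [-0.3, 0.4, -0.8]
opening: 0.688
grip_force: 0.0
```

drive_tool:
  rows:
    - [[0,0,0,0,0,0,0.85],[0,0,0,0,0,0,0.85],[0,0,0,0,0,0,0.85],[0,0,-0.14,0,0,0,0.85],[0,0,-0.2,0,0,0,0.85]]

```text
t: 23.25
eef_pos: [546.6, -56.3, 188.1]
tcp_rot: [-3.141, 0.003, -0.0]
ft_force: [0.9, -0.2, 0.2]
opening: 0.849
grip_force: 0.0
```

```bash
python3 - <<'E'
from h import *
p=env.read_camera("wrist");s=env.read_camera("side")
cv2.imwrite("pics/D.png",np.hstack([p["color"][60:360,100:460],cv2.resize(s["color"][150:280,205:325],(300,300))]));go([562.3,-309,186.7],0)
E
```

```text
pos [548.9 -56.7 192.6] rot [ 3.14  -0.007  0.   ] shift [0.053 1.009 0.026] turn [ 0.0005 -0.0023  0.    ]
```

View pics/D.png

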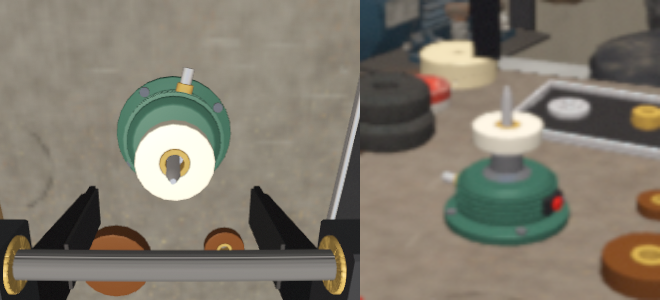

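drive_tool:
  rows:
    - [[0.012,0.202,0,0,0,0,0.85],[0.012,0.202,0,0,0,0,0.85],[0.012,0.202,0,0,0,0,0.85],[0.012,0.202,0,0,0,0,0.85],[0.012,0.202,0,0,0,0,0.85]]

```text
t: 23.98
eef_pos: [561.9, -310.5, 187.4]
tcp_rot: [-3.141, 0.0, -0.0]
ft_force: [0.4, 0.2, 0.8]
opening: 0.851
grip_force: 0.0
```

drive_tool:
  rows:
    - [[0,0,0.22,0,0,0,0.8],[0,0,0.22,0,0,0,0.8],[0,0,0.16,0,0,0,0.8],[0,0,0.05,0,0,0,0.8],[0,0,0,0,0,0,0]]

```text
t: 24.6
eef_pos: [562.1, -308.9, 25.7]
tcp_rot: [-3.141, 0.0, 0.0]
ft_force: [0.2, -0.1, 0.1]
opening: 0.741
grip_force: 0.0
```

drive_tool:
  rows:
    - [[0,0,0,0,0,0,0],[0,0,0,0,0,0,0],[0,0,0,0,0,0,0],[0,0,0,0,0,0,0],[0,0,0,0,0,0,0]]

```text
t: 25.22
eef_pos: [562.4, -309.0, 26.2]
tcp_rot: [3.141, -0.001, 0.0]
ft_force: [-0.9, 0.8, 6.6]
opening: 0.471
grip_force: 30.0
```

drive_tool:
  rows:
    - [[0,0,-0.2,0,0,0,0],[0,0,-0.228,0,0,0,0],[0,0,-0.228,0,0,0,0],[-0.012,-0.202,0,0,0,0,0],[-0.012,-0.202,0,0,0,0,0]]

```text
t: 25.85
eef_pos: [555.7, -206.9, 190.1]
tcp_rot: [3.141, -0.001, -0.001]
ft_force: [1.0, 0.7, -0.9]
opening: 0.471
grip_force: 30.0
```

drive_tool:
  rows:
    - [[-0.012,-0.202,0,0,0,0,0],[-0.012,-0.202,0,0,0,0,0],[-0.012,-0.202,0,0,0,0,0],[0,0,0.1,0,0,0,0],[0,0,0,0,0,0,0]]

```text
t: 26.48
eef_pos: [546.3, -55.7, 163.5]
tcp_rot: [-3.141, 0.003, 0.001]
ft_force: [0.5, -0.7, -1.2]
opening: 0.469
grip_force: 30.0
```

drive_tool:
  rows:
    - [[0,0,0.04,0,0,0,0],[0,0,0.04,0,0,0,0],[0,0,0.04,0,0,0,0],[0,0,0,0,0,0,0]]

```text
t: 26.98
eef_pos: [546.8, -56.5, 133.7]
tcp_rot: [-3.141, 0.002, -0.0]
ft_force: [0.6, -0.8, -1.6]
opening: 0.471
grip_force: 30.0
```

drive_tool:
  rows:
    - [[0,0,0.03,0,0,0,0],[0,0,0.02,0,0,0,0],[0,0,0.007,0,0,0,0],[0,0,0,0,0,0,0],[0,0,0,0,0,0,0.75]]

```text
t: 27.6
eef_pos: [547.2, -56.4, 120.5]
tcp_rot: [3.141, -0.0, 0.0]
ft_force: [0.8, -0.1, -0.0]
opening: 0.531
grip_force: 0.0
```

drive_tool:
  rows:
    - [[0,0,0,0,0,0,0.75],[0,0,0,0,0,0,0.75],[0,0,0,0,0,0,0.75],[0,0,-0.1,0,0,0,0.75],[0,0,-0.2,0,0,0,0.75]]

```text
t: 28.22
eef_pos: [546.4, -56.2, 194.8]
tcp_rot: [-3.141, 0.004, -0.0]
ft_force: [0.1, -1.0, 0.5]
opening: 0.754
grip_force: 0.0
```

drive_tool:
  rows:
    - [[-0.06,0.1956,0,0,0,0,0.75],[-0.06,0.1956,0,0,0,0,0.75],[-0.06,0.1956,0,0,0,0,0.75],[-0.06,0.1956,0,0,0,0,0.75],[-0.06,0.1956,0,0,0,0,0.75]]

```text
t: 28.85
eef_pos: [471.5, -302.4, 195.5]
tcp_rot: [3.141, -0.0, 0.0]
ft_force: [1.2, -0.2, -0.1]
opening: 0.752
grip_force: 0.0
```

```bash
python3 - <<'E'
from h import *
p=env.read_camera("wrist");s=env.read_camera("side")
cv2.imwrite("pics/E.png",np.hstack([p["color"][60:360,:460],cv2.resize(s["color"][150:280,205:325],(300,300))]));go([472.3,-301,26.4],0)
E
```

```text
pos [ 470.9 -304.7  195.3] rot [ 3.141 -0.    -0.004] shift [ 0.006 -0.015  0.675] turn [ 0.0003 -0.0001 -0.0012]
```

View pics/E.png

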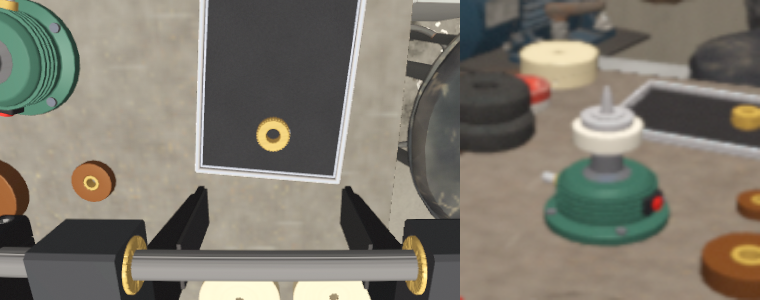

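Flange is seated on the white wheel; collar lies flat in the tray at (273,134).

drive_tool:
  rows:
    - [[0,0,0.22,0,0,0,0.75],[0,0,0.22,0,0,0,0.75],[0,0,0.18,0,0,0,0.75],[0,0,0.056,0,0,0,0.75],[0,0,0,0,0,0,0]]

```text
t: 29.58
eef_pos: [472.4, -300.6, 26.5]
tcp_rot: [-3.141, 0.0, 0.0]
ft_force: [0.2, 0.3, 0.1]
opening: 0.69
grip_force: 0.0
```

drive_tool:
  rows:
    - [[0,0,0,0,0,0,0],[0,0,0,0,0,0,0],[0,0,0,0,0,0,0],[0,0,0,0,0,0,0],[0,0,0,0,0,0,0]]

```text
t: 30.2
eef_pos: [472.3, -301.0, 26.9]
tcp_rot: [3.141, -0.001, 0.0]
ft_force: [-0.9, 0.9, 5.7]
opening: 0.315
grip_force: 30.0
```

drive_tool:
  rows:
    - [[0,0,0,0,0,0,0],[0,0,-0.18,0,0,0,0],[0,0,-0.24,0,0,0,0],[0,0,-0.24,0,0,0,0],[0.06,-0.1956,0,0,0,0,0]]

```text
t: 30.82
eef_pos: [488.2, -254.2, 195.7]
tcp_rot: [3.137, -0.007, -0.004]
ft_force: [0.5, -0.2, -1.1]
opening: 0.313
grip_force: 30.0
```

drive_tool:
  rows:
    - [[0.06,-0.1956,0,0,0,0,0],[0.06,-0.1956,0,0,0,0,0],[0.06,-0.1956,0,0,0,0,0],[0.06,-0.1956,0,0,0,0,0],[0,0,0,0,0,0,0]]

```text
t: 31.45
eef_pos: [547.5, -53.6, 191.3]
tcp_rot: [-3.141, 0.0, 0.004]
ft_force: [0.0, -1.3, -0.1]
opening: 0.316
grip_force: 30.0
```

drive_tool:
  rows:
    - [[0,0,0.1,0,0,0,0],[0,0,0.04,0,0,0,0],[0,0,0.04,0,0,0,0],[0,0,0,0,0,0,0]]

```text
t: 31.95
eef_pos: [546.9, -56.8, 146.0]
tcp_rot: [-3.141, 0.001, -0.001]
ft_force: [1.4, 0.6, -0.3]
opening: 0.315
grip_force: 30.0
```

drive_tool:
  rows:
    - [[0,0,0.03,0,0,0,0],[0,0,0.017,0,0,0,0],[0,0,0.006,0,0,0,0],[0,0,0,0,0,0,0],[0,0,0,0,0,0,0.7]]

```text
t: 32.58
eef_pos: [547.2, -56.3, 133.3]
tcp_rot: [3.141, -0.0, 0.0]
ft_force: [-0.9, 0.4, 0.9]
opening: 0.376
grip_force: 0.0
```

drive_tool:
  rows:
    - [[0,0,0,0,0,0,0.7],[0,0,0,0,0,0,0.7],[0,0,0,0,0,0,0.7],[0,0,-0.1,0,0,0,0.7],[0,0,-0.2,0,0,0,0.7]]

```text
t: 33.2
eef_pos: [546.4, -56.2, 207.6]
tcp_rot: [-3.141, 0.004, -0.0]
ft_force: [0.4, 0.2, 0.4]
opening: 0.702
grip_force: 0.0
```

drive_tool:
  rows:
    - [[0,0,-0.1,0,0,0,0.7],[0,0,0,0,0,0,0.7],[0,0,0,0,0,0,0.7]]

```text
t: 33.58
eef_pos: [546.7, -56.3, 232.1]
tcp_rot: [-3.141, 0.001, -0.0]
ft_force: [-0.3, 0.3, 0.4]
opening: 0.7
grip_force: 0.0
```

```bash
python3 - <<'E'
from h import *
p=env.read_camera("wrist");s=env.read_camera("side")
cv2.imwrite("pics/F.png",np.hstack([p["color"][60:360,:460],cv2.resize(s["color"][170:330,165:325],(300,300))]))
E
```

```text
(no output)
```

View pics/F.png

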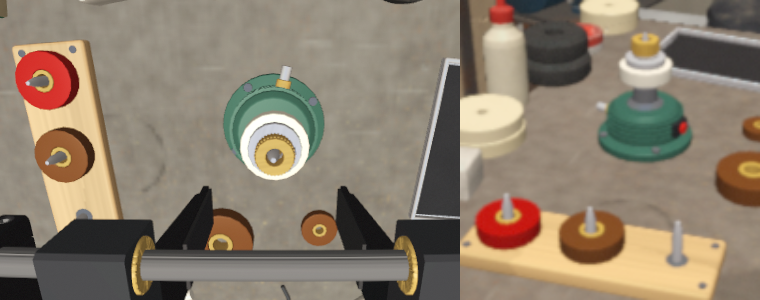

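The white wheel, flange and collar are stacked on the spindle at (275,150), the brown wheel is on the middle peg, and the red wheel is where it started.

```bash
python3 -c "
from cell import env
print(env.job_done())"
```

```text
the job is handed in; nothing more can be done
None
```

The wheel change is finished and handed in at about 34 s of the 128 s allowed: in the last pictures the white wheel, flange and collar are seated on the spindle, the brown wheel is down on the middle peg and the red wheel has not moved, though the hand-in call returned no verdict.

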